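# Seat the centrifuge rotor and spin-check it by hand

### The arm

A 6-joint arm with a two-finger parallel gripper is mounted at the origin on the work surface. World frame = base frame: x ahead of the robot, y to its left, z up, the work surface at z = 0. Lengths are in mm, angles in degrees, forces in N, time in s.
With the tool pointing down it reaches from about 350 to 850 mm from the base axis. Payload 8.1 kg.
Tool frame: the origin (TCP) lies midway between the tips of the shut fingers; the grasp point (between the pads) lies 19 mm behind it; z points along the fingers, y is the line along which they close (so a half turn about z gives the same grasp; the last joint's range is limited). The gripper opens to 85 mm and grips with 20 to 120 N. Pads are 22 mm wide; open, the fingers measure 114 mm over their backs; the gripper's body (76 mm by 85 mm) begins 54 mm behind the grasp point. The pads swing forward as they close: fully open they stand 13 mm farther back than shut.
Start: joints at [59.221, 7.471, 85.268, -0, 87.261, -4.893], TCP at [261.932, 539.812, 231.292] pointing down, gripper open.
Joint ranges: [-169.43, 169.43], [-51.17, 129.36], [1.28, 143.12], [-76.62, 256.62], [0, 156.53], [-152.29, 152.29]. Speed limits (degrees/s): [136.94, 136.94, 159.86, 180, 180, 180].

### API

Orientations are given as [roll, pitch, yaw] about the fixed x, y, z axes, in that order (R = Rz(yaw) Ry(pitch) Rx(roll)).
In Python, from bench import r gives the robot as it stands. The module is installed in compiled form; this text tells all that it offers.
- The arm moves only by the tool jog_arm, never from a script. Its argument "rows" is a list of rows, each a list of 2 entries, a list of its own where there are three numbers: the shift along the tool's x, y, z in mm, then the turn, a rotation vector about the tool's x, y, z in rad. A call has 1 to 10 rows; each row is the pose to reach, as a shift and turn from the pose commanded when the call began, along the tool's axes at that moment; what a row does not reach only later rows make up. A row lasts 1/10 s, in which the tool goes at most 50 mm and 8.59 degrees, less where a joint would pass 70% of its speed; a pose out of reach is approached as far as the arm can. A call with a gripper value outside its range is refused whole. "grip" is the finger opening in mm, from 0 to 85.4, set as the call begins (left out, the last holds). The fingers move at their own pace and stop on an object; "force" is the grip in N (left out, the last holds). Time passes only in rows, so rows that repeat a pose let the fingers close. It gives the time, the measured TCP pose, the force, the opening and the grip force at its end, in the units of the state.
- r.sense(): the state, without advancing time (a new reading comes with each control period).
- r.snapshot(name): name is "scene" or "top" or "wrist"; returns (picture, depth): 384x512x3 uint8, blue, green, red; 384x512 float32, mm along the optical axis (not along the pixel's ray), 0 where there is no reading.
- r.camera_params(name): a dict with "fx", "fy", "cx", "cy" (pixels), "pose" (4x4, takes a point from camera to world coordinates); the wrist camera has in their place "tool_from_camera" (4x4, takes a point from camera to tool coordinates, whose origin is the TCP and whose axes are the flange's). Camera axes: x right, y down, z forward; pixel columns grow to the right and rows downward; lengths in mm; the calibration is good to about 2 mm. A picture is of the moment at which its call begins: read the wrist's pose just before it. camera_params takes no time and is no camera call.
- r.hand_in(): hands the job in; it is judged then, once.
The state is a dict: "time": time; "joint_pos": joint angles; "qd": joint speeds; "joint_efforts": joint torques, N m; "tool_pos": TCP position; "tcp_rot": TCP orientation; "ft_force": force on the tool from outside, world axes, zero at the start; "wrist_torque": the same for the moment, N m; "finger_gap": finger opening in mm; "grip_force": force on a finger pad.
Only numpy, scipy, OpenCV 4.12 (cv2) and the standard library are available. Lean on these libraries where they do the work, as an engineer would, in place of code of your own. Each camera call takes 0.05 s, during which the arm holds its last target. There are 200 camera calls.

### The job

Put the four-arm rotor on the centrifuge spindle and get it fully home, with its slots dropped over the drive cross: if it stands high, feel for the drop by turning it clockwise, and do not press hard. Then check that it turns freely: give it a push anticlockwise and take the hand away so that it coasts on its own for a good second, and let it run down to rest, still seated. Leave the bottle, beaker and screwdriver alone.

Things in the scene. Friction and masses are not known exactly. Their poses are not given: they have to be found in the camera images.
- rotor: loose aluminium four-arm rotor, 0.3-0.4 kg, 144 mm across, standing on the bench. Origin: underside centre of its feet, z up, x and y along the arms. Four square feet, height 0-7 mm, fill a 44 mm square but for a cross-shaped slot 10 mm wide along x and y. Core 44 mm square, 7-24 mm, with a blind square bore 12.4 mm wide from below. Arms at 10-24 mm, 20 mm wide (28 mm beyond 60 mm out).
- rotor_head (a point): centre of the rotor's square lifting head, to be gripped from above: 26 x 26 mm, sides facing along the rotor's x and y, from 24 to 56 mm above the rotor's origin (this point: 40 mm above it). Axes as the rotor's.
- centrifuge: fixed white benchtop centrifuge without its cover, 260 x 280 mm, 95 mm high, origin at the centre of its underside, front panel towards its own -x. Its open round bowl is 180 mm wide, floor 45 mm above the bench, spindle in the middle. More than 22 N between rotor and centrifuge damages it.
- spindle (a point): on the spindle axis, at the upper face of the drive hub (52 mm steel disc, 60 mm above the bench), where the rotor's origin lies when it is fully home. The hub turns freely anticlockwise seen from above, many turns; clockwise a stop holds it, where it stands at the start. It is on rubber: it gives 1 mm per 3 N pressed down. Axes: the centrifuge's, not the hub's.
- pin_tip (a point): tip of the hub's upright centring pin, 10 mm thick, conical at the top, 22 mm above the hub face. Around its foot is the drive cross: two bars at right angles, 40 mm long, 6 wide, 6 high, that fit the rotor's slots (about 0.1 rad play either way, four ways round). The cross's angle is not reported: see it from above or feel for it. With bars and slots crossed the rotor stands 6 mm too high.
- bottle: bystander: bottle with a blue cap, 66 mm wide, 120 mm high, origin under its centre
- beaker: bystander: glass beaker, 68 mm wide, 85 mm high, origin under its centre
- screwdriver: bystander: screwdriver lying on the bench, 170 mm long, origin under its middle
Mind the look-alikes: they are no part of the job. Of the things like the rotor, leave any that is brown or purple; of the rest the larger one is meant.

How it is judged (in metres and radians):
On the way, in this order (a step that is already met when the one before it is completed fails the run):
1. the rotor is fully home on the spindle, its slots over the drive cross (z of rotor in the frame of spindle between -0.003 and 0.0025 m and horizontal distance between rotor and spindle below 0.004 m and angle between rotor's own z axis and vertical below 0.06 rad), for 0.3 s.
2. the seated rotor coasts on its own, faster than 0.5 rad/s for 0.8 s, with nothing of the robot touching it (all of step 1 and contact force between each of the fingers, the arm and rotor below 0.1 N and angular speed of rotor above 0.5 rad/s), for 0.8 s.
At the end, for the whole second after the job is handed in: the rotor sits fully home on the spindle (feet within 2.5 mm of the hub face, within 4 mm of the axis, tilted less than 0.06 rad), untouched, and has run down to rest (below 0.2 rad/s) (all of step 1 and contact force between each of the fingers, the arm and rotor below 0.1 N and angular speed of rotor below 0.2 rad/s).
It fails at once if the rotor is pressed or knocked against the centrifuge with more than 22 N (contact force between rotor and centrifuge above 22 N).
It fails at once if a bystander is moved by more than 20 mm (distance of any of bottle, beaker, screwdriver from where it was at the start of the episode above 0.02 m).
It also fails if it takes over 69 s, if anything falls off the work surface, if the arm or the gripper's body presses on something with over 40 N, if the wrist force passes 120 N, or if a joint passes its speed limit or range.

## Working session

There is one attempt and no reset: what is moved stays moved. The work goes in short steps, Python scripts to look and compute and a tool call to move; the robot and the scene stay as the last step left them, time stands still between calls to the robot, and variables do not carry over. Pictures are saved under pics/ and viewed, at most 10 in all, crops included, and the job is handed in when it is done.

Besides the shell and the picture viewer there is one more tool, called after "Emit:" by a JSON object that holds its "fn" and its "kwargs", one argument or row to a line. jog_arm: Moves the arm, as the interface text tells. Its arguments: {"type":"object","properties":{"rows":{"type":"array"},"grip":{"type":"number"},"force":{"type":"number"}},"required":["rows"]}

```bash
mkdir -p pics; ls; python3 - <<'E'
from bench import r
import cv2,numpy as np
s=r.sense();print({k:np.round(s[k],3) for k in s})
for n in("scene","top"):
    p,d=r.snapshot(n);c=r.camera_params(n);print(n,c['fx'],c['fy'],c['cx'],c['cy'],np.round(c['pose'],3).tolist())
    cv2.imwrite(f'pics/{n}0.png',p);np.savez(f'{n}0.npz',p=p,d=d)
print(r.camera_params("wrist"))
a=cv2.imread('pics/top0.png');cv2.imwrite('pics/top0b.png',cv2.resize(a,(800,600)))
E
```

```text
pics
{'time': np.float64(0.0), 'joint_pos': array([ 5.9220e+01,  7.5130e+00,  8.5328e+01,  2.0000e-03,  8.7263e+01,
       -4.8930e+00]), 'qd': array([ 0.009, -0.035,  0.05 ,  0.064,  0.032,  0.052]), 'joint_efforts': array([ 1.0000e-03, -5.6938e+01, -5.0056e+01, -0.0000e+00,  1.5000e-02,
       -0.0000e+00]), 'tool_pos': array([261.643, 539.342, 230.273]), 'tcp_rot': array([-1.79896e+02, -1.10000e-02,  1.54113e+02]), 'ft_force': array([-0.086, -0.209, -0.321]), 'wrist_torque': array([ 0.006,  0.039, -0.051]), 'grip_force': np.float64(0.0), 'finger_gap': np.float64(85.497)}
scene 473.7365154716982 473.7365154716982 252.65843010589626 191.16101168650292 [[0.005, 0.831, -0.556, 1310.691], [1.0, 0.004, 0.016, -174.494], [0.015, -0.556, -0.831, 1241.746], [0.0, 0.0, 0.0, 1.0]]
top 456.9503912375557 456.9503912375557 251.3401863045243 193.09014739236721 [[0.001, -0.989, 0.148, 394.441], [-1.0, -0.004, -0.015, -135.572], [0.015, -0.148, -0.989, 1166.005], [0.0, 0.0, 0.0, 1.0]]
{'fx': 305.4484369921783, 'fy': 305.4484369921783, 'cx': 255.346572661672, 'cy': 191.95878428153077, 'tool_from_camera': array([[-2.12663079e-03, -9.61365637e-01, -2.75266396e-01,
         7.14640186e+01],
       [ 9.99994570e-01, -2.73744470e-03,  1.83482631e-03,
         7.34082385e-01],
       [-2.51746551e-03, -2.75260999e-01,  9.61366239e-01,
        -1.42876410e+02],
       [ 0.00000000e+00,  0.00000000e+00,  0.00000000e+00,
         1.00000000e+00]])}
```

View pics/top0b.png

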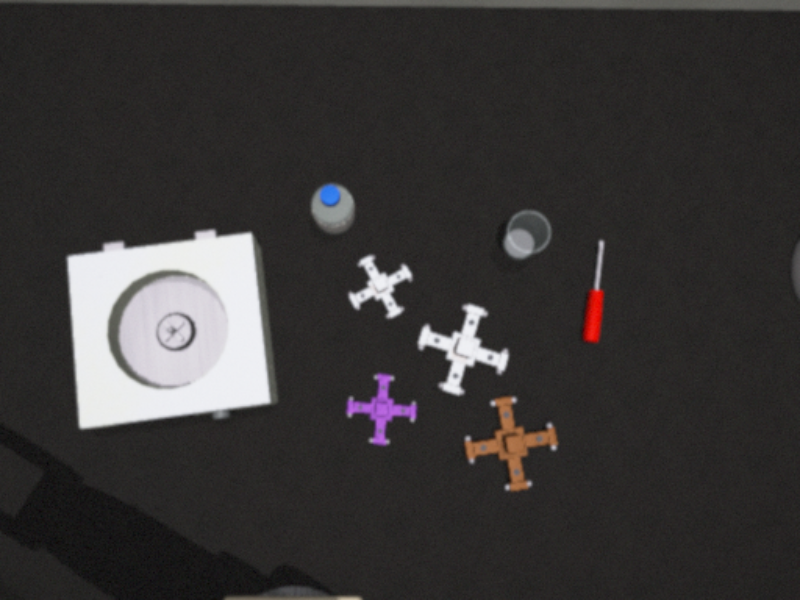

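View pics/scene0.png

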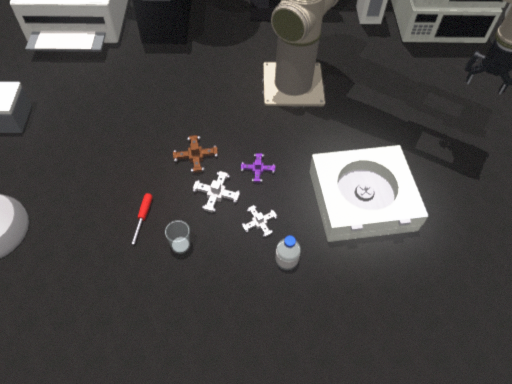

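Top view (800-px scale): the large white rotor is at (463,349), the small white one at (380,286), purple at (382,409) and brown at (512,443). The larger white one fits the description. The bowl and spindle are at about (175,331), with the bottle at (333,208), beaker at (525,235) and screwdriver at (595,300).

```bash
cat > h.py <<'E'
import numpy as np,cv2
from bench import r
from scipy.spatial.transform import Rotation as R
def T(s):
    M=np.eye(4);M[:3,:3]=R.from_euler('xyz',s['tcp_rot'],degrees=True).as_matrix();M[:3,3]=s['tool_pos'];return M
def cam(n,s=None):
    c=r.camera_params(n);P=c['pose'] if n!='wrist' else T(s)@c['tool_from_camera'];return c,np.array(P)
def ray(c,P,uv,z):
    uv=np.atleast_2d(uv).astype(float)
    d=np.c_[(uv[:,0]-c['cx'])/c['fx'],(uv[:,1]-c['cy'])/c['fy'],np.ones(len(uv))]@P[:3,:3].T
    return P[:3,3]+d*((z-P[2,3])/d[:,2])[:,None]
def pts(c,P,d):
    v,u=np.indices(d.shape);X=np.stack([(u-c['cx'])/c['fx']*d,(v-c['cy'])/c['fy']*d,d],-1)
    return X@P[:3,:3].T+P[:3,3]
def arms(xy,c):  # angle mod 90 of four-fold shape, from outer points
    q=xy-c;a=np.arctan2(q[:,1],q[:,0]);return np.degrees(np.angle(np.mean(np.exp(4j*a)*np.hypot(*q.T)**2)))/4
E
python3 - <<'E'
from h import *
f=np.load('top0.npz');p,d=f['p'],f['d'];c,P=cam('top')
hsv=cv2.cvtColor(p,cv2.COLOR_BGR2HSV);m=((hsv[...,2]>130)&(hsv[...,1]<60)).astype(np.uint8)
n,l,st,ce=cv2.connectedComponentsWithStats(m)
X=pts(c,P,d)
for i in range(1,n):
    if st[i,4]<150: continue
    uv=np.argwhere(l==i)[:,::-1];W=ray(c,P,uv,24)[:,:2];k=W.mean(0)
    z=X[l==i][:,2];print(i,st[i],ce[i].round(1),'xy24',k.round(1),'ang',arms(W,k).round(1),'maxr',np.hypot(*(W-k).T).max().round(1),'z',np.percentile(z,[5,50,95,99]).round())
# head depth
x=X[(X[...,2]>45)&(l==l[223,296])];print('head',len(x),x.mean(0))
# bowl floor: points z~45 / hub
u,v=112,212;b=X[v-60:v+60,u-60:u+60].reshape(-1,3)
print('floor',np.histogram(b[:,2],np.arange(0,110,5)))
t=b[(b[:,2]>40)&(b[:,2]<50)];print('floor mean',t.mean(0),t.min(0),t.max(0))
k=X[v-10:v+10,u-10:u+10];print(k[...,2].round().astype(int))
g=p[190:235,85:140];a=cv2.resize(g,None,fx=9,fy=9,interpolation=2);g2=p[190:255,260:333];b=cv2.resize(g2,(400,405),interpolation=2)
cv2.imwrite('pics/crop1.png',cv2.resize(np.hstack([a[:405],b]),(800,362)))
# casing top rect
mm=((X[...,2]>88)&(X[...,2]<102)).astype(np.uint8);n,l2,s2,_=cv2.connectedComponentsWithStats(mm);i=1+s2[1:,4].argmax()
w=X[l2==i][:,:2].astype(np.float32);print(cv2.minAreaRect(w),len(w))
E
```

```text
1 [200 119  26  26 335] [213.1 133.2] xy24 [721.5 -53.9] ang -32.4 maxr 38.4 z [ 74.  86. 100. 806.]
2 [   43   147   130   127 13050] [107.6 211. ] xy24 [520.  206.8] ang -37.3 maxr 206.1 z [44. 94. 98. 99.]
3 [324 147  17  18 240] [332.  155.4] xy24 [ 664.4 -359.4] ang -38.3 maxr 24.2 z [ 0.  5. 85. 89.]
5 [223 164  41  40 635] [243.  183.1] xy24 [ 591.4 -131.4] ang 28.7 maxr 54.9 z [-1. 17. 40. 44.]
6 [ 268  195   58   58 1165] [296.1 223.1] xy24 [ 490.3 -264.8] ang -17.4 maxr 74.1 z [ 0. 23. 55. 59.]
head 124 [ 482.42426088 -255.6962446   135.51950018]
floor (array([ 521,    9,   10,   17,   21,   18,   19,   23,  917, 2520,  320,
        258,  244,  144,  166,  134,  113,  155, 4355, 3758,   36]), array([  0,   5,  10,  15,  20,  25,  30,  35,  40,  45,  50,  55,  60,
        65,  70,  75,  80,  85,  90,  95, 100, 105]))
floor mean [515.30492007 192.2618558   46.19727015] [383.63477269  44.0935562   40.00837169] [659.76325676 278.78115502  49.99495138]
[[  44   46   47   46   49   54   53   64   62   60   57   60   61   59
    51   53   50   53   47   47]
 [  44   46   49   49  
[... 1377 characters left out ...]
2   61   58   59   60   56   67   65
    67   59   60   60   57   56]
 [  58   57   65   65   62   68   58   57   58   61   58   59   60   65
    67   60   55   58   57   51]
 [  49   62   59   64   68   60   58   59   55   56   59   59   59   61
    63   59   59   60   55   55]
 [  51   55   55   61   62   61   60   59   59   57   60   64   62   59
    61   60   56   64   54   48]
 [  48   50   53   57   59   58   61   56   59   57   63   53   59   61
    59   61   57   50   50   53]
 [  46   49   49   48 1166   57   60   61   57   61   57   60   58   58
    57   52   49   50   52   47]]
((519.19091796875, 188.2476806640625), (272.4730224609375, 281.13543701171875), 7.7808332443237305) 8838
```

View pics/crop1.png

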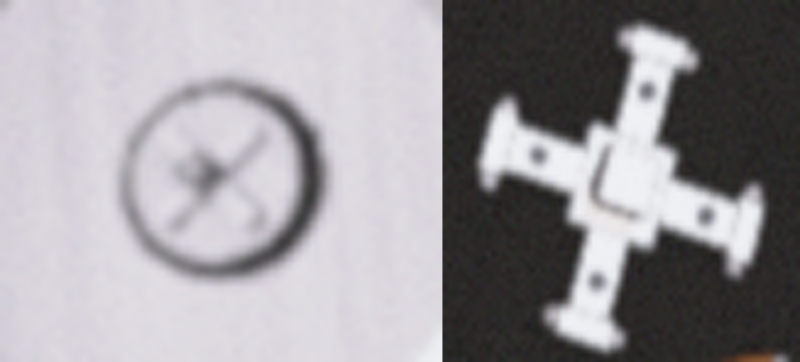

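The crop confirms the choice: the large white rotor has bare metal arms and a square head, and its cap sizes match (74 mm tip radius). The hub shows its cross near 45° in the image. I'll move above the spindle for a close look first, since it's on the way.

Emit:
{"fn": "jog_arm", "kwargs": {
  "rows": [
    [[-40,-22,5],[0,0,0]],
    [[-85,-47,10],[0,0,0]],
    [[-130,-72,15],[0,0,0]],
    [[-175,-97,20],[0,0,0]],
    [[-220,-122,25],[0,0,0]],
    [[-265,-147,30],[0,0,0]],
    [[-310,-172,35],[0,0,0]],
    [[-350,-195,40],[0,0,0]],
    [[-380,-211,46],[0,0,0]],
    [[-380,-211,46],[0,0,0]]
  ]
}}

```text
time: 1.1
tool_pos: [513.2, 179.5, 183.7]
tcp_rot: [-179.9, -0.0, 153.8]
ft_force: [-1.3, 0.3, -0.3]
finger_gap: 85.8
grip_force: 0.0
```

```bash
python3 - <<'E'
from h import *
s=r.sense();p,d=r.snapshot('wrist');s=r.sense() if 0 else s;np.savez('w1.npz',p=p,d=d,T=T(s))
print(s['time'],s['tool_pos'],s['tcp_rot'],s['joint_pos'],np.abs(s['qd']).max())
c,P=cam('wrist',s);X=pts(c,P,d)
ok=(d>0)
hub=ok&(X[...,2]>56)&(X[...,2]<70)&(np.hypot(X[...,0]-512,X[...,1]-184)<40)
pin=ok&(X[...,2]>70)&(X[...,2]<90)&(np.hypot(X[...,0]-512,X[...,1]-184)<30)
print('hub',X[hub].mean(0),hub.sum(),'pin',X[pin].mean(0),pin.sum())
cv2.imwrite('pics/w1.png',cv2.resize(p,(800,600)))
E
```

```text
1.1 [513.24121298 179.47828758 183.73763313] [-1.79858491e+02 -1.64122849e-02  1.53822258e+02] [ 13.93697001   0.42565219  97.64173982  -0.09859579  82.03634808
 -49.87156007] 4.266059096547456
hub [511.94604133 189.56200722  60.82359314] 2351 pin [511.95390659 189.45222425  78.49990228] 126
```

View pics/w1.png

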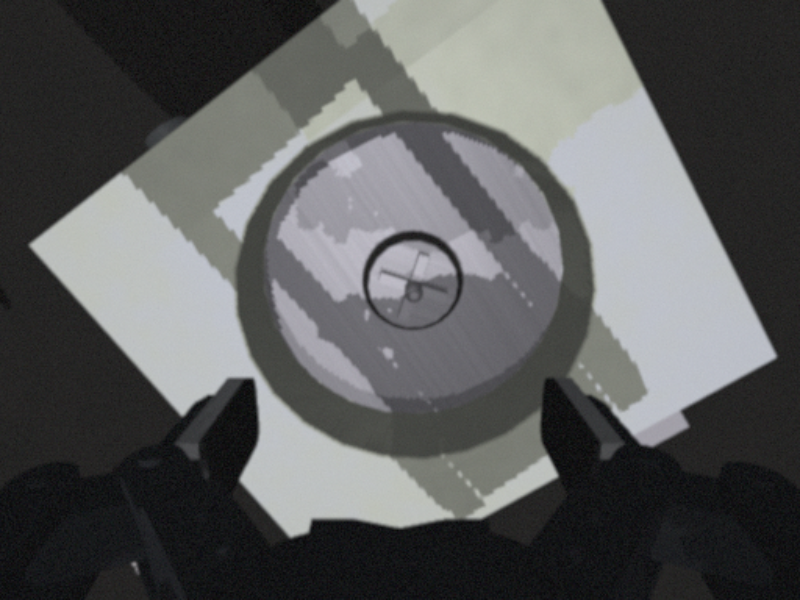

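The hub sits at about (412,280) in the 800-px view. One bar runs (424,253)–(400,315) and the other (382,272)–(447,291). I'll turn these into world angles with a second, settled shot.

```bash
python3 - <<'E'
from h import *
s=r.sense()
for i in range(2): s=r.sense();p,d=r.snapshot('wrist')
np.savez('w2.npz',p=p,d=d,T=T(s))
print(s['time'],s['tool_pos'],s['tcp_rot'],np.abs(s['qd']).max())
c,P=cam('wrist',s)
f=np.load('w1.npz');s1P=f['T']@c['tool_from_camera']
uv=np.array([[424,253],[400,315],[382,272],[447,291]])/800*512
W=ray(c,s1P,uv,66)[:,:2];a=W[0]-W[1];b=W[2]-W[3];print(W,np.degrees(np.arctan2(a[1],a[0]))%90,np.degrees(np.arctan2(b[1],b[0]))%90,np.hypot(*a),np.hypot(*b))
X=pts(c,P,d);v=X[...,2];R0=np.hypot(X[...,0]-512,X[...,1]-189)
hub=(v>55)&(v<70)&(R0<40)&(d>0);m=hub.astype(np.uint8)
cn=max(cv2.findContours(m,0,2)[0],key=cv2.contourArea);e=cv2.fitEllipse(cn);print('hub ellipse',e,ray(c,P,[e[0]],60))
for lo,hi in((64.5,69),):
    q=X[(v>lo)&(v<hi)&(R0<24)&(d>0)][:,:2];k=q.mean(0);print('cross',len(q),k,arms(q,k)%90)
pin=(v>72)&(v<90)&(R0<25)&(d>0);print('pin',X[pin].mean(0),pin.sum())
u0,v0=np.array(e[0]).astype(int)
cv2.imwrite('pics/w2c.png',cv2.resize(p[v0-40:v0+40,u0-45:u0+45],None,fx=7,fy=7,interpolation=2))
E
```

```text
1.2 [511.58539904 183.09166717 184.51685233] [-1.79952805e+02 -8.22870235e-02  1.53970099e+02] 2.4786383504482665
[[498.40367777 203.28652145]
 [524.76727398 175.49097651]
 [497.70281579 177.63373251]
 [523.77046497 205.59365761]] 43.48547249781609 47.00592244203949 38.3096792422328 38.22668891346055
hub ellipse ((260.7032165527344, 184.2422637939453), (54.53605270385742, 55.64830780029297), 86.82991790771484) [[512.12884908 189.50332937  60.        ]]
cross 431 [512.51476568 189.35466979] 45.39499289710303
pin [512.20619586 189.34475847  78.9168762 ] 116
```

View pics/w2c.png

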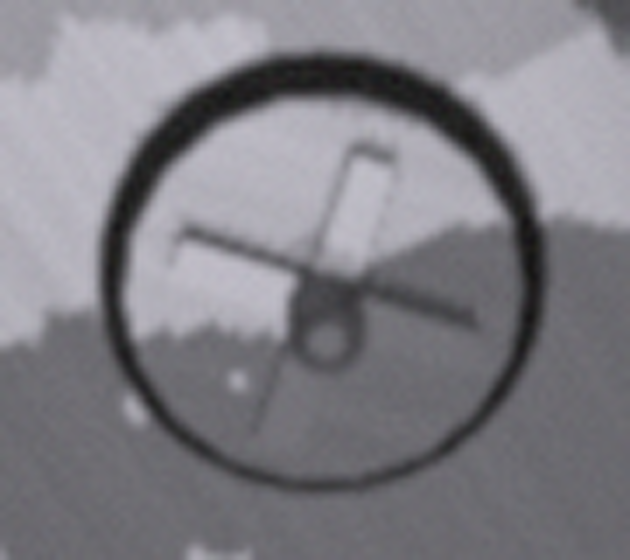

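The cross stands at about 45.4° (mod 90), with the hub centre at about (512,189.5). Next I'll go above the rotor, turning to yaw about 72.6° on the way.

Emit:
{"fn": "jog_arm", "kwargs": {
  "rows": [
    [[-18,-41,2],[0,0,0.142]],
    [[-36,-83,4],[0,0,0.284]],
    [[-54,-124,6],[0,0,0.426]],
    [[-72,-165,8],[0,0,0.568]],
    [[-90,-207,10],[0,0,0.71]],
    [[-108,-248,12],[0,0,0.852]],
    [[-126,-289,14],[0,0,0.994]],
    [[-144,-331,16],[0,0,1.136]],
    [[-162,-372,18],[0,0,1.278]],
    [[-176,-413,20],[0,0,1.421]]
  ]
}}

```text
time: 2.25
tool_pos: [490.3, -264.6, 165.6]
tcp_rot: [179.9, -0.0, 72.5]
ft_force: [0.5, -0.6, -0.3]
finger_gap: 85.4
grip_force: 0.0
```

Emit:
{"fn": "jog_arm", "kwargs": {
  "rows": [
    [[0,0,0],[0,0,0]],
    [[0,0,0],[0,0,0]],
    [[0,0,0],[0,0,0]]
  ],
  "grip": 55
}}

```text
time: 2.55
tool_pos: [490.2, -262.6, 165.3]
tcp_rot: [-180.0, -0.0, 72.9]
ft_force: [0.4, 0.3, 0.2]
finger_gap: 55.0
grip_force: 0.0
```

```bash
cat > rot.py <<'E'
from h import *
s=r.sense();p,d=r.snapshot('wrist');np.savez('w3.npz',p=p,d=d,T=T(s))
print(s['time'],s['tool_pos'],s['tcp_rot'],s['joint_pos'].round(1) if hasattr(s['joint_pos'],'round') else s['joint_pos'],np.abs(s['qd']).max())
c,P=cam('wrist',s);X=pts(c,P,d);hsv=cv2.cvtColor(p,cv2.COLOR_BGR2HSV)
near=(np.hypot(X[...,0]-490,X[...,1]+265)<85)&(d>0)&(X[...,2]<75)
print('z hist',np.histogram(X[near][:,2],np.arange(-10,80,5))[0])
a=near&(X[...,2]>15)&(X[...,2]<31);q=X[a][:,:2];k=np.array([(q[:,0].min()+q[:,0].max())/2,0])
k=np.array(cv2.minEnclosingCircle(q.astype(np.float32))[0]);print('arms n',a.sum(),'circ',cv2.minEnclosingCircle(q.astype(np.float32)),'mean',q.mean(0),'ang',arms(q,k)%90)
hm=(near&(X[...,2]>48)).astype(np.uint8);n,l,st,ce=cv2.connectedComponentsWithStats(hm);i=1+st[1:,4].argmax();h=X[l==i];
cn=max(cv2.findContours((l==i).astype(np.uint8),0,2)[0],key=cv2.contourArea)[:,0]
print('head',h.mean(0),cv2.minAreaRect(h[:,:2].astype(np.float32)),'ray',cv2.minAreaRect(ray(c,P,cn,56)[:,:2].astype(np.float32)))
cv2.imwrite('pics/w3.png',p)
E
python3 rot.py
```

```text
2.55 [ 490.22868718 -262.55226215  165.34251035] [-1.79993485e+02 -3.69651848e-02  7.28693301e+01] [-33.5   3.   97.    0.   80.  -16.4] 0.6251123541985718
z hist [   0 6802 6569   11   94  318 5387  449   29   30   33   36  152  740
    0    0    0]
arms n 6156 circ ((490.6397705078125, -263.484619140625), 72.80137634277344) mean [ 491.61243492 -259.2177483 ] ang 72.40709404396443
head [ 490.72187723 -262.52127631   55.54402694] ((490.57867431640625, -263.61572265625), (26.408296585083008, 25.844270706176758), 72.39603424072266) ray ((490.8224182128906, -262.6861572265625), (26.87812614440918, 25.51362419128418), 72.11653137207031)
```

View pics/w3.png

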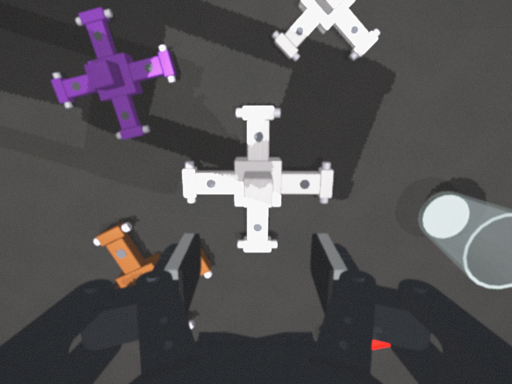

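The rotor is centred below the tool, at about (258,183) in the wrist view. Its measured centre is (490.7, −263.2), yaw 72.4°, with the head top at 55.5 mm, so all of it matches. Going down to grip.

Emit:
{"fn": "jog_arm", "kwargs": {
  "rows": [
    [[0,0,20],[0,0,0]],
    [[0,0,45],[0,0,0]],
    [[0,0,70],[0,0,0]],
    [[0,0,95],[0,0,0]],
    [[0,0,112],[0,0,0]],
    [[0,0,124],[0,0,0]],
    [[0,0,132],[0,0,0]],
    [[0,0,137],[0,0,0]],
    [[0,0,137],[0,0,0]],
    [[0,0,137],[0,0,0]]
  ]
}}

```text
time: 3.6
tool_pos: [490.3, -264.6, 29.1]
tcp_rot: [179.9, 0.0, 72.7]
ft_force: [-0.2, -0.0, 0.2]
finger_gap: 55.4
grip_force: 0.0
```

Emit:
{"fn": "jog_arm", "kwargs": {
  "rows": [
    [[0,0,0],[0,0,0]],
    [[0,0,0],[0,0,0]],
    [[0,0,0],[0,0,0]],
    [[0,0,0],[0,0,0]],
    [[0,0,0],[0,0,0]],
    [[0,0,0],[0,0,0]]
  ],
  "grip": 15,
  "force": 50
}}

```text
time: 4.2
tool_pos: [490.4, -264.8, 29.2]
tcp_rot: [179.9, 0.0, 72.7]
ft_force: [0.6, 0.7, 5.9]
finger_gap: 25.3
grip_force: 52.3
```

Emit:
{"fn": "jog_arm", "kwargs": {
  "rows": [
    [[0,0,-10],[0,0,0]],
    [[0,0,-30],[0,0,0]],
    [[0,0,-60],[0,0,0]],
    [[0,0,-90],[0,0,0]],
    [[0,0,-130],[0,0,0]],
    [[0,0,-160],[0,0,0]],
    [[0,0,-163],[0,0,0]],
    [[0,0,-163],[0,0,0]]
  ]
}}

```text
time: 5.0
tool_pos: [489.8, -264.4, 191.6]
tcp_rot: [179.9, 0.0, 72.7]
ft_force: [-0.7, -0.3, -4.1]
finger_gap: 25.1
grip_force: 51.1
```

Holding it (about 4 N). Carrying it to above the spindle at yaw about 47°, slightly anticlockwise of aligned.

Emit:
{"fn": "jog_arm", "kwargs": {
  "rows": [
    [[25,-6,0],[0,0,0.045]],
    [[65,-17,0],[0,0,0.09]],
    [[110,-29,0],[0,0,0.135]],
    [[157,-41,0],[0,0,0.18]],
    [[205,-53,0],[0,0,0.225]],
    [[253,-66,0],[0,0,0.27]],
    [[300,-78,0],[0,0,0.32]],
    [[347,-90,0],[0,0,0.37]],
    [[390,-102,0],[0,0,0.41]],
    [[425,-111,0],[0,0,0.44]]
  ]
}}

```text
time: 6.0
tool_pos: [507.9, 176.6, 188.0]
tcp_rot: [-179.8, 0.2, 47.5]
ft_force: [-0.2, -0.4, -2.9]
finger_gap: 25.1
grip_force: 51.2
```

Emit:
{"fn": "jog_arm", "kwargs": {
  "rows": [
    [[11,3,0],[0,0,0.009]],
    [[11,3,0],[0,0,0.009]],
    [[11,3,0],[0,0,0.009]],
    [[11,3,0],[0,0,0.009]],
    [[11,3,0],[0,0,0.009]]
  ]
}}

```text
time: 6.5
tool_pos: [519.4, 179.5, 190.7]
tcp_rot: [-180.0, 0.1, 46.9]
ft_force: [-0.5, -1.0, -3.3]
finger_gap: 25.0
grip_force: 51.1
```

```bash
python3 - <<'E'
from h import *
s=r.sense();p,d=r.snapshot('wrist');t,dt=r.snapshot('top')
print(s['time'],s['tool_pos'],s['tcp_rot'],s['joint_pos'],s['finger_gap'])
a=t[165:260,60:165];a=cv2.resize(a,None,fx=4,fy=4,interpolation=2)
q=np.zeros((384,932,3),np.uint8);q[:,:512]=p;q[:380,512:]=a
cv2.imwrite('pics/w4.png',cv2.resize(q,(800,330)))
E
```

```text
6.5 [519.42429783 179.52682315 190.71535919] [-1.79972185e+02  5.24786128e-02  4.68996574e+01] [ 1.37245279e+01  1.01326388e+00  9.63088542e+01 -5.47875553e-03
  8.27370272e+01  5.68255788e+01] 25.03552010607822
```

View pics/w4.png

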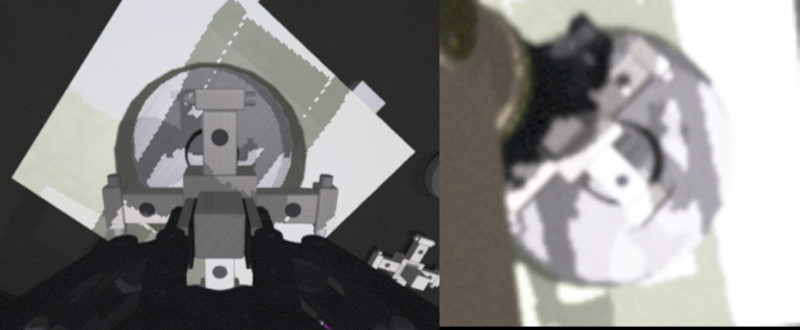

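My correction was written in the old axes, so the tool is about 12 mm off (519.4, 179.5). I'll shift it back, and use the bowl rim as a cross-check at this yaw.

Emit:
{"fn": "jog_arm", "kwargs": {
  "rows": [
    [[0,-6,0],[0,0,0]],
    [[0,-12,0],[0,0,0]],
    [[0,-12,0],[0,0,0]],
    [[0,-12,0],[0,0,0]],
    [[0,-12,0],[0,0,0]]
  ]
}}

```text
time: 7.1
tool_pos: [511.1, 188.8, 191.4]
tcp_rot: [180.0, -0.0, 47.0]
ft_force: [0.5, -0.1, -3.4]
finger_gap: 25.1
grip_force: 51.1
```

```bash
python3 - <<'E'
from h import *
from scipy.optimize import least_squares
def bowl(c,P,d,tag):
    X=pts(c,P,d);R0=np.hypot(X[...,0]-512,X[...,1]-188);z=X[...,2]
    top=((z>89)&(z<101)&(R0<125)&(R0>75)&(d>0)).astype(np.uint8)
    top=cv2.medianBlur(top,5)
    # inner edge pixels: top px with non-top lower neighbour inside
    low=((z<86)&(z>35)&(R0<100)&(d>0)).astype(np.uint8)
    e=(top>0)&(cv2.dilate(low,np.ones((3,3)))>0)
    uv=np.argwhere(e)[:,::-1];W=ray(c,P,uv,95)[:,:2];rr=np.hypot(*(W-[512,188]).T);W=W[(rr>80)&(rr<100)]
    o=least_squares(lambda q:np.hypot(W[:,0]-q[0],W[:,1]-q[1])-q[2],[512,188,90],loss='soft_l1')
    a=np.degrees(np.arctan2(*(W-o.x[:2]).T[::-1]));print(tag,o.x.round(1),len(W),'res',np.abs(o.fun).mean().round(2),'sectors',np.histogram(a,12,(-180,180))[0])
f=np.load('w2.npz');c=r.camera_params('wrist');bowl(c,f['T']@c['tool_from_camera'],f['d'],'yaw154')
s=r.sense();p,d=r.snapshot('wrist');print(s['time'],s['tool_pos'],s['tcp_rot']);np.savez('w5.npz',p=p,d=d,T=T(s))
c,P=cam('wrist',s);bowl(c,P,d,'yaw47')
f=np.load('top0.npz');c,P=cam('top');bowl(c,P,f['d'],'top')
E
```

```text
yaw154 [510.6 186.3  87.7] 215 res 0.23 sectors [45 23  1  2  0  0  2  0  4 35 52 51]
7.1 [511.05398044 188.82165389 191.40289098] [ 1.79987346e+02 -9.72797808e-03  4.69886747e+01]
yaw47 [515.  190.6  87.8] 214 res 0.22 sectors [ 0  0  3  0  5 16 48 47 54 33  8  0]
top [512.7 185.8  90.5] 276 res 0.74 sectors [25 29 25 23 27 21 22 25 16 21 19 23]
```

```bash
python3 - <<'E'
from h import *
for i in range(6):
    s=r.sense();p,d=r.snapshot('wrist');print(s['time'],np.round(s['tool_pos'],2),np.round(s['tcp_rot'][2],2))
M=T(s);c,P=cam('wrist',s);X=pts(c,P,d);q=(X-M[:3,3])@M[:3,:3] # tool coords
h=(q[...,2]>-34)&(q[...,2]<-24)&(np.abs(q[...,0])<30)&(np.abs(q[...,1])<13.5);k=q[h]
print('head top tool',h.sum(),np.percentile(k,[2,50,98],axis=0).round(1))
a=(q[...,2]>-4)&(q[...,2]<12)&(q[...,0]>25)&(np.abs(q[...,1])<20)&(d>0);k=q[a];print('arm',np.percentile(k,[1,50,99],axis=0).round(1))
z=X[...,2];R0=np.hypot(X[...,0]-512,X[...,1]-188)
hub=((z>54)&(z<66)&(R0<36)&(d>0)).astype(np.uint8);fl=((z>40)&(z<50)&(d>0)).astype(np.uint8);hub=cv2.medianBlur(hub,3)
e=(hub>0)&(cv2.dilate(fl,np.ones((3,3)))>0);uv=np.argwhere(e)[:,::-1];W=ray(c,P,uv,60)[:,:2]
from scipy.optimize import least_squares
o=least_squares(lambda x:np.hypot(W[:,0]-x[0],W[:,1]-x[1])-25.7,[512,188],loss='soft_l1');print('hub',o.x,len(W),np.abs(o.fun).mean(), 'in tool xy',(M[:2,:2].T@(o.x-M[:2,3])).round(1))
print(np.histogram(np.degrees(np.arctan2(*(W-o.x).T[::-1])),12,(-180,180))[0])
cv2.imwrite('pics/w6.png',cv2.resize(p[130:330,130:400],(800,592),interpolation=2))
E
```

```text
7.15 [511.1  188.76 191.38] 46.98
7.2 [511.11 188.71 191.35] 46.97
7.25 [511.11 188.68 191.31] 46.97
7.3 [511.1  188.66 191.27] 46.97
7.35 [511.08 188.65 191.24] 46.97
7.4 [511.08 188.64 191.27] 46.96
head top tool 3274 [[-11.8 -13.  -30.9]
 [  1.7  -0.8 -26.8]
 [ 12.7  11.3 -24.8]]
arm [[ 25.6 -18.8   3.5]
 [ 54.5  -1.6   5. ]
 [ 71.6  17.1  10. ]]
hub [512. 188.] 0 nan in tool xy [0.2 1.1]
[0 0 0 0 0 0 0 0 0 0 0 0]<stdin>:12: RuntimeWarning: Mean of empty slice.
  ret = ret.dtype.type(ret / rcount)
```

View pics/w6.png

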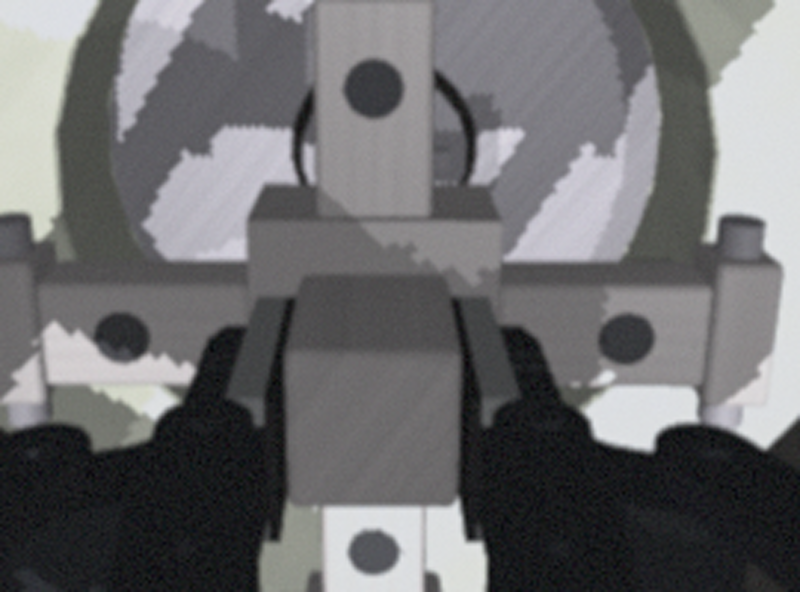

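The held rotor is level, and its head's top face is centred near crop (373,427). The dark hub ring behind the arm spans x from 293 to 475 near y≈150. I'll fit the ring and compare it with the head in tool coordinates, which cancels the camera bias.

```bash
python3 - <<'E'
from h import *
from scipy.optimize import least_squares
s=r.sense();p,d=r.snapshot('wrist');M=T(s);c,P=cam('wrist',s)
k=2.963;f=lambda a:np.array(a)/k+130
tool=lambda W:(W-M[:3,3])@M[:3,:3]
print('head',tool(ray(c,P,[f([373,427])],M[2,3]+27)))
g=cv2.cvtColor(p,cv2.COLOR_BGR2GRAY).astype(int)
# dark ring pixels: per row, first dark run left and right of the arm
L=[];Rr=[]
for v in range(155,192):
    for lo,hi,S in((225,238,L),(274,294,Rr)):
        row=g[v,lo:hi];x=row.argmin()
        if row[x]<60: S.append((lo+x,v))
print(L,Rr)
Z=np.array(L+Rr);W=ray(c,P,Z,58)[:,:2]
o=least_squares(lambda x:np.hypot(W[:,0]-x[0],W[:,1]-x[1])-26.5,[512,187],loss='soft_l1');print('hub',o.x,o.fun.round(1))
print('tool',tool(np.array([[*o.x,60]])))
E
```

```text
head [[  0.76220112  -1.73692657 -27.0000081 ]]
[(np.int64(234), 161), (np.int64(234), 162), (np.int64(234), 163), (np.int64(234), 164), (np.int64(233), 165), (np.int64(233), 166), (np.int64(233), 167), (np.int64(232), 168), (np.int64(232), 169), (np.int64(232), 170), (np.int64(231), 171), (np.int64(230), 172), (np.int64(231), 173), (np.int64(230), 174), (np.int64(230), 175), (np.int64(230), 176), (np.int64(230), 177), (np.int64(230), 178), (np.int64(230), 179), (np.int64(230), 180), (np.int64(230), 181), (np.int64(230), 182), (np.int64(230), 183), (np.int64(230), 184), (np.int64(230), 185), (np.int64(230), 186), (np.int64(231), 187), (np.int64(231), 188), (np.int64(231), 189), (np.int64(232), 190), (np.int64(232), 191)] [(np.int64(277), 155), (np.int64(278), 156), (np.int64(278), 157), (np.int64(278), 158), (np.int64(279), 159), (np.int64(280), 160), (np.int64(282), 161), (np.int64(283), 162), (np.int64(283), 163), (np.int64(284), 164), (np.int64(285), 165), (np.int64(285), 166), (np.int64(286), 167), (np.int64(286), 168), (np.int64(287), 169), (np.int64(287), 170), (np.int64(287), 
[... 171 characters left out ...]
88), 179), (np.int64(288), 180), (np.int64(288), 181), (np.int64(288), 182), (np.int64(288), 183), (np.int64(288), 184), (np.int64(288), 185), (np.int64(288), 186), (np.int64(288), 187), (np.int64(287), 188), (np.int64(287), 189), (np.int64(286), 190), (np.int64(286), 191)]
hub [515.02945587 191.03958817] [ 1.8  1.3  0.8  0.3  0.7  0.2 -0.1  0.3  0.  -0.3  0.4  1.  -0.   0.7
  0.6  0.5  0.4  0.4  0.4  0.5  0.6  0.7  0.8  1.   1.2  1.5  0.9  1.2
  1.5  1.   1.5  1.   0.8  0.1 -0.6 -0.6 -0.6  0.2  0.4 -0.1  0.2  0.6
  0.2  0.6  0.3  0.8  0.5  0.3  0.1  0.8  0.7  0.5  0.5  0.4  0.4  0.4
  0.5  0.6  0.7  0.8  1.   1.2  1.5  1.8  1.2  1.6  1.1  1.5]
tool [[  4.46361861   1.28288073 131.25334794]]
```

```bash
python3 - <<'E'
from h import *
c=r.camera_params('wrist');print(c['fx'],c['cx'],c['cy'],c['tool_from_camera'])
c=r.camera_params('wrist');print(c['tool_from_camera'][:3,3],r.sense()['time'])
E
```

```text
305.4484369921783 255.346572661672 191.95878428153077 [[-2.12583057e-03 -9.61927564e-01 -2.73296253e-01  7.01517927e+01]
 [ 9.99997232e-01 -1.76932021e-03 -1.55094263e-03 -1.70287991e+00]
 [ 1.00834588e-03 -2.73298793e-01  9.61928663e-01 -1.42875375e+02]
 [ 0.00000000e+00  0.00000000e+00  0.00000000e+00  1.00000000e+00]]
[  70.15179265   -1.70287991 -142.87537494] 7.5
```

The wrist calibration wanders between shots, so only comparisons within one shot are reliable. I'll go down to just above the pin (rotor underside about 8 mm clear) and compare again from closer.

Emit:
{"fn": "jog_arm", "kwargs": {
  "rows": [
    [[1,2,15],[0,0,0]],
    [[1,2,30],[0,0,0]],
    [[1,2,45],[0,0,0]],
    [[1,2,58],[0,0,0]],
    [[1,2,66],[0,0,0]],
    [[1,2,71],[0,0,0]],
    [[1,2,71],[0,0,0]],
    [[1,2,71],[0,0,0]],
    [[1,2,71],[0,0,0]]
  ]
}}

```text
time: 8.4
tool_pos: [513.8, 188.3, 121.2]
tcp_rot: [180.0, -0.1, 47.0]
ft_force: [0.3, 0.4, -3.6]
finger_gap: 25.4
grip_force: 51.1
```

```bash
python3 - <<'E'
from h import *
s=r.sense();p,d=r.snapshot('wrist');np.savez('w7.npz',p=p,d=d,T=T(s))
print(s['time'],s['tool_pos'],s['tcp_rot'],s['ft_force'])
cv2.imwrite('pics/w7.png',cv2.resize(p[130:330,130:400],(800,592),interpolation=2))
E
```

```text
8.4 [513.80614801 188.29367411 121.21707575] [ 1.79951619e+02 -7.67272554e-02  4.69742585e+01] [ 0.3438041   0.37112869 -3.64680756]
```

View pics/w7.png

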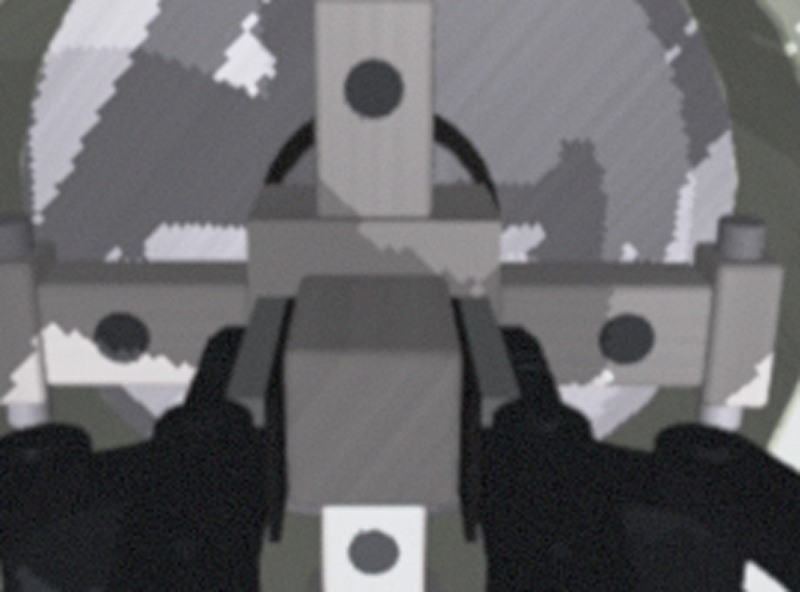

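```bash
python3 - <<'E'
from h import *
from scipy.optimize import least_squares
f=np.load('w7.npz');p=f['p'];M=f['T'];c=r.camera_params('wrist');P=M@c['tool_from_camera']
g=cv2.cvtColor(p,cv2.COLOR_BGR2GRAY);m=(g<45).astype(np.uint8)
roi=np.zeros_like(m);roi[166:192,215:236]=1;roi[166:200,277:302]=1
dark=(m&roi);dark[192:,:297]=0
print(dark.sum())
# inner edge of dark ring toward hub centre: per column lowest dark pixel (left/right arcs lie above hub)
I=[];O=[]
for u in range(215,302):
    v=np.flatnonzero(dark[:,u])
    if len(v)>1: I.append((u,v.max()+.5));O.append((u,v.min()-.5))
I=np.array([q for q in I if q[1]<190.4]);O=np.array(O);print(I.T.tolist(),O.T.tolist())
tool=lambda W:(W-M[:3,3])@M[:3,:3]
hd=tool(ray(c,P,[np.array([373,427])/2.962+130],M[2,3]+27))[0]
for Q,z,R0 in((I,60,26),(O,60,None)):
    W=ray(c,P,Q,z)[:,:2]
    o=least_squares(lambda x:np.hypot(W[:,0]-x[0],W[:,1]-x[1])-(R0 or x[2]),[513,188,28],loss='soft_l1')
    print(o.x,np.abs(o.fun).mean(),'hub-head tool',(tool(np.array([[*o.x[:2],60]]))[0]-hd)[:2])
E
```

```text
233
[[225.0, 226.0, 227.0, 228.0, 229.0, 230.0, 231.0, 232.0, 233.0, 234.0, 277.0, 278.0, 279.0, 280.0, 281.0, 282.0, 283.0, 284.0, 285.0, 286.0, 287.0, 288.0, 289.0, 290.0], [188.5, 187.5, 186.5, 185.5, 184.5, 182.5, 181.5, 180.5, 179.5, 178.5, 176.5, 177.5, 177.5, 177.5, 178.5, 179.5, 180.5, 181.5, 182.5, 184.5, 185.5, 186.5, 187.5, 189.5]] [[220.0, 221.0, 222.0, 223.0, 224.0, 225.0, 226.0, 227.0, 228.0, 229.0, 230.0, 231.0, 232.0, 233.0, 234.0, 277.0, 278.0, 279.0, 280.0, 281.0, 282.0, 283.0, 284.0, 285.0, 286.0, 287.0, 288.0, 289.0, 290.0, 291.0, 292.0, 293.0, 294.0], [189.5, 186.5, 184.5, 183.5, 181.5, 180.5, 178.5, 177.5, 176.5, 175.5, 174.5, 173.5, 172.5, 172.5, 171.5, 169.5, 169.5, 170.5, 171.5, 172.5, 172.5, 173.5, 174.5, 175.5, 176.5, 177.5, 178.5, 180.5, 181.5, 183.5, 184.5, 187.5, 189.5]]
[514.17723645 189.49680522  28.        ] 0.1609482021601917 hub-head tool [0.31205808 1.11708656]
[516.21661713 192.14372765  27.35008203] 0.09541099367875493 hub-head tool [3.63860463 0.8019002 ]
```

A fit of the hub-face edge (residual 0.16 mm) puts the hub only (0.3, 1.1) mm from the head axis. I'll shift 1 mm in y and lower gently over the pin.

Emit:
{"fn": "jog_arm", "kwargs": {
  "rows": [
    [[0,1,0],[0,0,0]],
    [[0,1,2],[0,0,0]],
    [[0,1,5],[0,0,0]],
    [[0,1,8],[0,0,0]],
    [[0,1,10],[0,0,0]],
    [[0,1,12],[0,0,0]],
    [[0,1,14],[0,0,0]],
    [[0,1,14],[0,0,0]]
  ]
}}

```text
time: 9.25
tool_pos: [513.6, 187.4, 105.9]
tcp_rot: [-180.0, 0.0, 47.0]
ft_force: [0.2, -0.2, -2.5]
finger_gap: 25.2
grip_force: 51.1
```

The bore is already over the pin with no side force. Continuing.

Emit:
{"fn": "jog_arm", "kwargs": {
  "rows": [
    [[0,0,2],[0,0,0]],
    [[0,0,4],[0,0,0]],
    [[0,0,6],[0,0,0]],
    [[0,0,8],[0,0,0]],
    [[0,0,8],[0,0,0]],
    [[0,0,8],[0,0,0]]
  ]
}}

```text
time: 9.85
tool_pos: [513.9, 187.4, 98.2]
tcp_rot: [-180.0, 0.0, 47.0]
ft_force: [-0.7, 0.6, -3.3]
finger_gap: 25.3
grip_force: 51.1
```

Emit:
{"fn": "jog_arm", "kwargs": {
  "rows": [
    [[0,0,1],[0,0,0]],
    [[0,0,2],[0,0,0]],
    [[0,0,3],[0,0,0]],
    [[0,0,3],[0,0,0]],
    [[0,0,3],[0,0,0]]
  ]
}}

```text
time: 10.35
tool_pos: [513.8, 187.4, 95.2]
tcp_rot: [-180.0, 0.0, 47.0]
ft_force: [0.3, 0.5, -3.5]
finger_gap: 25.5
grip_force: 51.1
```

Emit:
{"fn": "jog_arm", "kwargs": {
  "rows": [
    [[0,0,1],[0,0,0]],
    [[0,0,2],[0,0,0]],
    [[0,0,2],[0,0,0]],
    [[0,0,2],[0,0,0]]
  ]
}}

```text
time: 10.75
tool_pos: [513.8, 187.4, 93.2]
tcp_rot: [-180.0, 0.0, 47.0]
ft_force: [-0.8, -0.4, -2.8]
finger_gap: 25.3
grip_force: 51.1
```

Emit:
{"fn": "jog_arm", "kwargs": {
  "rows": [
    [[0,0,1],[0,0,0]],
    [[0,0,1],[0,0,0]],
    [[0,0,1],[0,0,0]]
  ]
}}

```text
time: 11.05
tool_pos: [513.9, 187.4, 92.2]
tcp_rot: [-180.0, 0.0, 47.0]
ft_force: [-0.1, 0.1, -3.0]
finger_gap: 24.9
grip_force: 51.1
```

Emit:
{"fn": "jog_arm", "kwargs": {
  "rows": [
    [[0,0,1],[0,0,0]],
    [[0,0,2],[0,0,0]],
    [[0,0,2],[0,0,0]]
  ]
}}

```text
time: 11.35
tool_pos: [513.7, 187.3, 90.0]
tcp_rot: [-180.0, 0.0, 47.0]
ft_force: [0.0, 0.5, -4.3]
finger_gap: 25.2
grip_force: 51.1
```

Emit:
{"fn": "jog_arm", "kwargs": {
  "rows": [
    [[0,0,0.5],[0,0,0]],
    [[0,0,1],[0,0,0]],
    [[0,0,1],[0,0,0]]
  ]
}}

```text
time: 11.65
tool_pos: [513.9, 187.4, 89.2]
tcp_rot: [-180.0, 0.0, 47.0]
ft_force: [0.7, -1.0, -2.6]
finger_gap: 25.1
grip_force: 51.1
```

Emit:
{"fn": "jog_arm", "kwargs": {
  "rows": [
    [[0,0,0.5],[0,0,0]],
    [[0,0,1],[0,0,0]],
    [[0,0,1],[0,0,0]]
  ]
}}

```text
time: 11.95
tool_pos: [514.0, 187.4, 88.3]
tcp_rot: [180.0, -0.0, 47.0]
ft_force: [0.0, 0.3, -2.6]
finger_gap: 25.3
grip_force: 51.1
```

Emit:
{"fn": "jog_arm", "kwargs": {
  "rows": [
    [[0,0,0.5],[0,0,0]],
    [[0,0,1],[0,0,0]],
    [[0,0,1],[0,0,0]]
  ]
}}

```text
time: 12.25
tool_pos: [514.0, 187.4, 87.5]
tcp_rot: [180.0, -0.0, 47.0]
ft_force: [-0.6, 0.1, -0.1]
finger_gap: 25.3
grip_force: 51.4
```

Contact is at TCP z≈88.5. That's the fully-home height (crossed would be about 95), so the slots have dropped over the cross. I'll loosen to 34 mm and relieve the press, so the pads can drive the head loosely, then spin anticlockwise and open on the move.

Emit:
{"fn": "jog_arm", "kwargs": {
  "rows": [
    [[0,0,0],[0,0,0]],
    [[0,0,0],[0,0,0]],
    [[0,0,-1],[0,0,0]],
    [[0,0,-1.5],[0,0,0]],
    [[0,0,-1.5],[0,0,0]]
  ],
  "grip": 34,
  "force": 20
}}

```text
time: 12.75
tool_pos: [514.1, 187.5, 89.0]
tcp_rot: [180.0, -0.0, 47.0]
ft_force: [0.5, -0.9, 0.0]
finger_gap: 34.1
grip_force: 0.0
```

```bash
python3 - <<'E'
from h import *
s=r.sense();p,d=r.snapshot('wrist')
print(s['time'],s['tool_pos'],s['joint_pos'],s['ft_force'],s['finger_gap'])
c,P=cam('wrist',s);X=pts(c,P,d);q=(X-s['tool_pos'])@T(s)[:3,:3]
a=(np.abs(q[...,0]-50)<22)&(np.abs(q[...,1])<8)&(d>0)&(q[...,2]<15);print('arm top z',np.median(X[a][:,2]),'(home 84, high 90)')
h=(np.abs(q[...,0])<8)&(np.abs(q[...,1])<8)&(d>0)&(q[...,2]<-15);print('head top z',np.median(X[h][:,2]),'(home 116)')
E
```

```text
12.75 [514.05050352 187.46058963  88.99855336] [ 1.46667599e+01  5.93743045e+00  1.02269017e+02 -6.22261652e-04
  7.17723098e+01  5.76943677e+01] [ 0.49286365 -0.85343068  0.0309256 ] 34.10664329686624
arm top z 82.41186200146274 (home 84, high 90)
head top z 114.34303301701257 (home 116)
```

The rotor is home: arm top at about 82.4 and head top at about 114.3 (versus 84 and 116 nominal, and 6 mm more if crossed). Spinning now.

Emit:
{"fn": "jog_arm", "kwargs": {
  "rows": [
    [[0,0,0],[0,0,-0.06]],
    [[0,0,0],[0,0,-0.12]],
    [[0,0,0],[0,0,-0.18]],
    [[0,0,0],[0,0,-0.24]],
    [[0,0,0],[0,0,-0.31]],
    [[0,0,0],[0,0,-0.4]],
    [[0,0,0],[0,0,-0.51]],
    [[0,0,0],[0,0,-0.64]],
    [[0,0,0],[0,0,-0.78]],
    [[0,0,0],[0,0,-0.925]]
  ]
}}

```text
time: 13.8
tool_pos: [513.8, 187.4, 88.7]
tcp_rot: [-180.0, 0.0, 100.3]
ft_force: [-1.1, -0.3, -0.1]
finger_gap: 33.9
grip_force: 0.2
```

Emit:
{"fn": "jog_arm", "kwargs": {
  "rows": [
    [[0,0,0],[0,0,-0.145]],
    [[0,0,0],[0,0,-0.29]],
    [[0,0,0],[0,0,-0.42]],
    [[0,0,0],[0,0,-0.52]],
    [[0,0,-3],[0,0,-0.58]],
    [[0,0,-12],[0,0,-0.6]],
    [[0,0,-30],[0,0,-0.6]],
    [[0,0,-55],[0,0,-0.6]],
    [[0,0,-75],[0,0,-0.6]],
    [[0,0,-90],[0,0,-0.6]]
  ],
  "grip": 85
}}

```text
time: 14.8
tool_pos: [514.6, 187.6, 181.1]
tcp_rot: [179.9, 0.1, 134.3]
ft_force: [0.3, -0.2, -0.1]
finger_gap: 85.3
grip_force: 0.0
```

```bash
cat > ang.py <<'E'
from h import *
import sys
for i in range(int(sys.argv[1])):
    s=r.sense();p,d=r.snapshot('wrist');c,P=cam('wrist',s);X=pts(c,P,d)
    R0=np.hypot(X[...,0]-514,X[...,1]-188);m=(R0<75)&(R0>30)&(X[...,2]>76)&(X[...,2]<92)&(d>0)
    q=X[m][:,:2];print(round(s['time'],2),m.sum(),'ang',arms(q,np.array([514,188])).round(1),'z',np.median(X[m][:,2]).round(1),np.round(s['tool_pos'],0))
E
python3 ang.py 4
```

```text
14.8 6005 ang 32.1 z 82.2 [515. 188. 181.]
14.85 5921 ang 32.4 z 82.2 [516. 188. 184.]
14.9 5991 ang 32.7 z 82.2 [516. 188. 182.]
14.95 6070 ang 32.7 z 82.2 [515. 188. 180.]
```

It coasted, but only from about 1.5 rad/s, and had nearly stopped after 1 s. That's too marginal. I'll push an arm with the shut fingertips at about 3 rad/s instead. First the rest angle and the waypoints.

```bash
python3 ang.py 6; python3 - <<'E'
from h import *
M=T(r.sense());R2=M[:2,:2]
C=np.array([514,188.]);pt=lambda a,rad=58:C+rad*np.array([np.cos(np.radians(a)),np.sin(np.radians(a))])
A=[258,262,268,276,286,298,312,328,345,357,362]
print('to start',(R2.T@(pt(258)-M[:2,3])).round(1), M[:3,3].round(1))
for a in A:print(a,(R2.T@(pt(a)-pt(258))).round(1))
E
```

```text
15.0 6119 ang 32.8 z 82.2 [514. 187. 179.]
15.05 6164 ang 32.8 z 82.2 [513. 187. 178.]
15.1 6175 ang 32.8 z 82.2 [513. 187. 177.]
15.15 6190 ang 32.8 z 82.3 [513. 187. 177.]
15.2 6177 ang 32.8 z 82.2 [513. 187. 177.]
15.25 6173 ang 32.8 z 82.3 [513. 187. 177.]
to start [-32.1 -47.3] [513.3 187.3 177.7]
258 [0. 0.]
262 [-3.3  2.4]
268 [-7.9  6.3]
276 [-13.3  12.3]
286 [-18.9  20.7]
298 [-23.5  32. ]
312 [-25.8  45.9]
328 [-24.2  62. ]
345 [-17.8  77.9]
357 [-10.5  87.6]
362 [-6.9 91.1]
```

Emit:
{"fn": "jog_arm", "kwargs": {
  "rows": [
    [[-10,-15,0],[0,0,0]],
    [[-22,-32,0],[0,0,0]],
    [[-32,-47,0],[0,0,0]],
    [[-32,-47,0],[0,0,0]],
    [[-32,-47,20],[0,0,0]],
    [[-32,-47,40],[0,0,0]],
    [[-32,-47,50],[0,0,0]],
    [[-32,-47,50],[0,0,0]]
  ],
  "grip": 0
}}

```text
time: 16.1
tool_pos: [501.3, 131.9, 126.8]
tcp_rot: [-179.8, -0.1, 134.4]
ft_force: [-0.5, -0.4, 0.6]
finger_gap: 0.1
grip_force: 0.0
```

```bash
python3 - <<'E'
from h import *
s=r.sense();p,d=r.snapshot('wrist');print(s['time'],s['tool_pos'],s['finger_gap'],s['ft_force'])
cv2.imwrite('pics/w8.png',p)
E
```

```text
16.1 [501.27276047 131.92287983 126.80859328] 0.05418497609928056 [-0.49953358 -0.4248518   0.62008876]
```

View pics/w8.png

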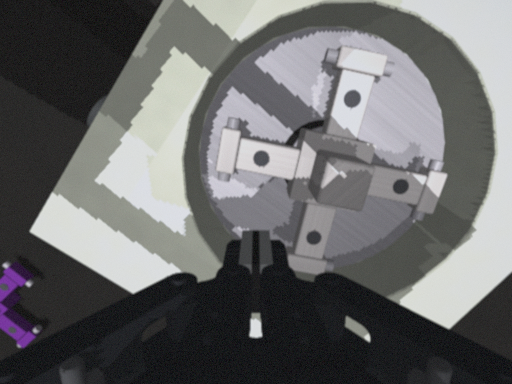

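The rotor is seated and at rest, and the shut tips (255,245) sit between the left arm and the lower arm (315,240). I'll turn the hand 16° so the gripper links keep clear of the head, lower it, and recompute the arc.

Emit:
{"fn": "jog_arm", "kwargs": {
  "rows": [
    [[0,0,0],[0,0,0.1]],
    [[0,0,0],[0,0,0.2]],
    [[0,0,0],[0,0,0.28]],
    [[0,0,10],[0,0,0.28]],
    [[0,0,20],[0,0,0.28]],
    [[0,0,30],[0,0,0.28]],
    [[0,0,40],[0,0,0.28]],
    [[0,0,50],[0,0,0.28]],
    [[0,0,50],[0,0,0.28]],
    [[0,0,50],[0,0,0.28]]
  ]
}}

```text
time: 17.15
tool_pos: [502.3, 131.6, 78.4]
tcp_rot: [-179.9, -0.0, 118.3]
ft_force: [0.3, 1.0, -0.3]
finger_gap: 0.2
grip_force: 0.0
```

```bash
python3 - <<'E'
from h import *
s=r.sense();M=T(s);R2=M[:2,:2];print(s['time'],s['tool_pos'],s['tcp_rot'],s['ft_force'],s['joint_pos'])
C=np.array([514,188.]);pt=lambda a,rad=58:C+rad*np.array([np.cos(np.radians(a)),np.sin(np.radians(a))])
for a in [258,262,268,276,286,298,312,328,345,357,362]:print(a,(R2.T@(pt(a)-M[:2,3])).round(1))
E
```

```text
17.15 [502.34811648 131.63152491  78.35327234] [-1.79947603e+02 -1.75203586e-02  1.18317004e+02] [ 0.28977948  0.98852619 -0.33668514] [ 9.02564405e+00  2.55654372e+00  1.07044588e+02 -8.21205970e-04
  7.04541113e+01 -1.92910930e+01]
258 [-0.1 -0.5]
262 [-2.6  2.6]
268 [-6.   7.7]
276 [-9.6 15. ]
286 [-12.6  24.6]
298 [-13.9  36.7]
312 [-12.3  50.7]
328 [-6.3 65.7]
345 [ 4.3 79.2]
357 [13.9 86.5]
362 [18.4 89. ]
```

Emit:
{"fn": "jog_arm", "kwargs": {
  "rows": [
    [[-2.6,3,0],[0,0,0]],
    [[-6,8,0],[0,0,0]],
    [[-9.6,15,0],[0,0,0]],
    [[-12.6,25,0],[0,0,0]],
    [[-14,37,0],[0,0,0]],
    [[-12.3,51,0],[0,0,0]],
    [[-6,66,0],[0,0,0]],
    [[4,79,0],[0,0,0]],
    [[11,84,-22],[0,0,0]],
    [[12,85,-65],[0,0,0]]
  ]
}}

```text
time: 18.15
tool_pos: [569.7, 183.1, 140.0]
tcp_rot: [-179.6, -0.1, 118.3]
ft_force: [0.6, -0.4, 0.9]
finger_gap: -0.0
grip_force: 0.0
```

Emit:
{"fn": "jog_arm", "kwargs": {
  "rows": [
    [[0,0,-40],[0,0,0]],
    [[0,0,-60],[0,0,0]]
  ]
}}

```text
time: 18.35
tool_pos: [574.3, 183.3, 208.6]
tcp_rot: [179.7, 0.1, 118.3]
ft_force: [-0.2, 0.5, 0.3]
finger_gap: -0.5
grip_force: 0.0
```

```bash
python3 ang.py 24
```

```text
18.35 5502 ang -24.9 z 82.1 [574. 183. 209.]
18.4 5377 ang -19.3 z 82.2 [575. 183. 211.]
18.45 5486 ang -14.1 z 82.2 [575. 183. 209.]
18.5 5583 ang -9.1 z 82.2 [574. 183. 206.]
18.55 5653 ang -4.3 z 82.1 [572. 183. 204.]
18.6 5717 ang 0.2 z 82.2 [572. 183. 203.]
18.65 5738 ang 4.6 z 82.1 [571. 182. 202.]
18.7 5756 ang 8.6 z 82.2 [571. 182. 202.]
18.75 5746 ang 12.5 z 82.2 [571. 182. 202.]
18.8 5735 ang 16.1 z 82.1 [571. 182. 202.]
18.85 5740 ang 19.5 z 82.2 [571. 182. 202.]
18.9 5729 ang 22.7 z 82.2 [571. 182. 203.]
18.95 5701 ang 25.7 z 82.1 [571. 182. 203.]
19.0 5709 ang 28.5 z 82.2 [572. 182. 203.]
19.05 5701 ang 31.2 z 82.1 [572. 182. 203.]
19.1 5687 ang 33.6 z 82.1 [572. 183. 204.]
19.15 5674 ang 35.8 z 82.2 [572. 183. 204.]
19.2 5658 ang 37.8 z 82.2 [572. 183. 204.]
19.25 5685 ang 39.6 z 82.2 [572. 183. 204.]
19.3 5675 ang 41.3 z 82.2 [572. 183. 204.]
19.35 5659 ang 42.8 z 82.2 [572. 183. 204.]
19.4 5664 ang 44.1 z 82.2 [572. 183. 204.]
19.45 5674 ang -44.8 z 82.2 [572. 183. 204.]
19.5 5665 ang -43.7 z 82.2 [572. 183. 204.]
```

It coasted untouched, still seated, from 1.95 rad/s at 18.35 s down to 0.5 rad/s at about 19.35 s. That's at least 1.0 s with the hand well clear. I'll let it run down, then hand in.

Emit:
{"fn": "jog_arm", "kwargs": {
  "rows": [
    [[0,0,0],[0,0,0]],
    [[0,0,0],[0,0,0]],
    [[0,0,0],[0,0,0]],
    [[0,0,0],[0,0,0]],
    [[0,0,0],[0,0,0]],
    [[0,0,0],[0,0,0]],
    [[0,0,0],[0,0,0]],
    [[0,0,0],[0,0,0]],
    [[0,0,0],[0,0,0]],
    [[0,0,0],[0,0,0]]
  ]
}}

```text
time: 20.55
tool_pos: [571.8, 182.5, 203.8]
tcp_rot: [-180.0, 0.0, 118.3]
ft_force: [1.2, 0.7, -0.1]
finger_gap: -0.0
grip_force: 0.0
```

```bash
python3 ang.py 4; python3 -c "
from bench import r
print(r.hand_in())"
```

```text
20.55 5664 ang -41.1 z 82.2 [572. 183. 204.]
20.6 5677 ang -41.1 z 82.2 [572. 183. 204.]
20.65 5674 ang -41.1 z 82.2 [572. 183. 204.]
20.7 5664 ang -41.1 z 82.2 [572. 183. 204.]
the job is handed in; nothing more can be done
None
```

The rotor is fully home on the spindle; it coasted on its own above 0.5 rad/s for about 1.0 s after an anticlockwise push, ran down to rest still seated, and I handed the job in at about 21 s (no verdict was returned).

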